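Switch off the shaker and fit its guard cover

ROBOT

A 6-joint arm with a two-finger parallel gripper is mounted at the origin on the work surface. World frame = base frame: x ahead of the robot, y to its left, z up, the work surface at z = 0. Lengths are in m, angles in rad, forces in N, time in s.
With the tool pointing down it reaches from about 0.275 to 0.725 m from the base axis. Payload 15.9 kg.
Tool frame: the origin (TCP) lies at the very end of the fingers, on their centre line; the grasp point (between the pads) lies 19 mm behind it; z points along the fingers, y is the line along which they close (so a half turn about z gives the same grasp; the last joint's range is limited). The gripper opens to 85 mm and grips with 20 to 120 N. Pads are 22 mm wide; open, the fingers measure 114 mm over their backs; the gripper's body (76 mm by 85 mm) begins 54 mm behind the grasp point. The pads swing forward as they close: fully open they stand 13 mm farther back than shut.
Start: joints at [1.26, 0.213, -0.034, 1.323, 0, 1.571], TCP at [0.153, 0.476, 0.231] pointing down, gripper open.
Joint ranges: [-2.98, 2.98], [-0.74, 1.72], [-1.14, 1.35], [-2.1, 2.04], [-1.57, 1.44], [-3.14, 3.14]. Speed limits (rad/s): [1.89, 1.89, 2.39, 2.57, 3.14, 3.14].

INTERFACE

Orientations are given as a 3x3 rotation matrix whose columns are the frame's x, y, z axes.
In Python, from rig import env, viewer, monitor gives the robot as it stands (env), with the cameras (viewer) and the readings (monitor).
- The arm moves only by the shell command python3 steer.py, which reads ROWS from standard input. ROWS is a JSON object whose key "moves" holds a list of rows, 1 to 5 of them, each of 5 numbers: dx, dy, dz in m, then a turn about the tool's z in rad, then the opening from 0.0 (shut) to 1.0 (fully open); each row is the pose to reach, as a shift and turn from the pose commanded when the command began, along the tool's axes at that moment; what a row does not reach only later rows make up. A row lasts 1/10 s, in which the tool goes at most 0.05 m and 0.15 rad, less where a joint would pass 70% of its speed; a pose out of reach is approached as far as the arm can. The fingers move at their own pace and stop on an object; the grip force is fixed at half the most. Time passes only in rows, so rows that do not move let the fingers close. It prints the time, the measured TCP pose, the force, the opening and the grip force at its end. Input that does not fit is refused with a message, and nothing moves.
- monitor.sense(): the state, without advancing time (a new reading comes with each control period).
- viewer.capture(name): name is "scene" or "top" or "wrist"; returns the picture (384x512x3 uint8, red, green, blue); there is no depth.
- viewer.calibration(name): a dict with "mtx" (3x3 intrinsics, pixels), "rvec" (rotation vector, rad) and "tvec" (3), from world to camera coordinates, as OpenCV has them; the wrist camera has in their place "mount" (4x4, takes a point from camera to tool coordinates, whose origin is the TCP and whose axes are the flange's). Camera axes: x right, y down, z forward; pixel columns grow to the right and rows downward; lengths in m; the calibration is good to about 2 mm. A picture is of the moment at which its call begins: read the wrist's pose just before it. calibration takes no time and is no camera call.
- env.close_job(): hands the job in; it is judged then, once.
The state is a dict: "t": time; "q": joint angles; "joint_vel": joint speeds; "effort": joint torques, N m; "position": TCP position; "eef_rot": TCP orientation; "wrist_force": force on the tool from outside, world axes, zero at the start; "wrist_torque": the same for the moment, N m; "gripper_width": opening from 0.0 (shut) to 1.0 (fully open); "finger_force": force on a finger pad.
Only numpy, scipy, OpenCV 4.12 (cv2) and the standard library are available. Lean on these libraries where they do the work, as an engineer would, in place of code of your own. Each camera call takes 0.05 s, during which the arm holds its last target. There are 200 camera calls.

TASK

Shut the bench shaker down: turn the pointer knob in its control well fully anticlockwise (seen from above) to its end stop, which is off. Then close the well with the loose guard cover: hold the cover at a tilt, hook its tongue under the steel rail at the near edge of the well, and swing the other edge down until the cover lies flat, fully home; let go. Leave the other things on the bench where they are.

Things in the scene. Friction and masses are not known exactly. Their poses are not given: they have to be found in the camera images.
- shaker: White bench shaker, fixed, 410 mm long (x), 200 wide (y). Origin on the bench under the centre of its control well; x points across the well away from the hook rail, y left, z up. Well: square hole 142 x 142 mm, floor 16 mm above the bench, flat rim (on which the cover lies) at 58 mm. Black deck beyond, x +120 to +296, top at 72 mm (82 at its sides), with a 75 mm high flask at x +245, y +45.
- hook_slot (a point): Shaker frame x -96, y 0, z 58 mm: on the rim, in the slot under the lip of the steel hook rail, where the tip of the cover's tongue belongs. Axes as the shaker's. Rail along the whole -x side: upright with inner face at shaker x -100, outer -110; lip overhangs from there to x -85, its underside at z 74 (slot 16 mm high), top at 82.
- far_stop (a point): Shaker frame x 86, y 0, z 72 mm: top of the inner face of the far stop, the upstand that the cover's +x edge drops behind. Like it, side guides with inner faces at shaker y +85 and -85 mm, tops at z 72 mm, run along both sides of the rim (5 mm play each side of the cover).
- dial (a joint): Black pointer knob in the middle of the well, on a vertical axis through the shaker's origin; rad, 0 = end stop fully anticlockwise seen from above (off), grows clockwise to 2.7. At 0 the nose points 135 deg anticlockwise from the shaker's x axis (nose direction = shaker yaw + 2.356 - value). Stiff: takes about 0.12 N m, stays where left.
- dial_axis (a point): On the knob's axis at the top of its grip bar, 50 mm above the bench. The knob is a disc of 26 mm radius (top 24 mm above the bench) with an upright bar on it, 14 mm thick, from 24 to 50 mm above the bench, reaching 41 mm from the axis at the nose and 31 mm at the tail. White line on the nose.
- dial_nose (a point): Top of the bar's nose end, 41 mm from the axis, 50 mm above the bench; it moves with the knob.
- cover: Loose white cover, 0.17 to 0.34 kg, flat on the bench left or right of the shaker: plate 160 x 160 x 6 mm; tongue 80 wide, 6 thick, out 16 mm from its -x edge; upright grip fin on top, 90 long (x), 12 thick (y), 6 to 44 mm above the underside. Origin at the centre of the underside; x away from the tongue, z up. Seated: axes parallel to the shaker's, origin at shaker x 0, y 0, z 58 mm.
- cover_tongue (a point): Middle of the tongue's tip, on the underside: 96 mm from the cover's origin along its -x.
- cover_fin (a point): Place to grip: middle of the fin, 32 mm above the cover's underside. Close the fingers across its 12 mm thickness.
- tip_box: Blue pipette-tip box, 85 x 125 x 59 mm high, loose, on the other side of the shaker from the cover; not to be disturbed. Origin under its centre.
- amber_bottle: Brown bottle, radius 36, 150 mm high, beyond the others on the left; not to be disturbed. Origin under its centre.
- flask: Conical glass flask, radius 43, 122 mm high, far right; not to be disturbed. Origin under its centre.
- beaker: Glass beaker, radius 36, 90 mm high, near, left of the middle; not to be disturbed. Origin under its centre.
- weigh_dish: White bowl, radius 45, 30 mm high, near, right of the middle; not to be disturbed. Origin under its centre.

How it is judged:
On the way, in this order (a step that is already met when the one before it is completed fails the run):
1. the knob is at its anticlockwise end stop, the cover still off the shaker (value of joint dial below 0.05 rad and horizontal distance between cover and shaker above 0.15 m), for 0.2 s.
2. the cover's tongue is under the hook rail's lip with the cover still tilted (x of cover_tongue in the frame of shaker between -0.105 and -0.087 m and z of cover_tongue in the frame of shaker between 0.054 and 0.072 m and angle between cover's own z axis and vertical above 0.08 rad), for 0.1 s.
At the end, for the whole second after the job is handed in: Knob within 0.05 rad of its anticlockwise stop; cover flat on the rim (tilt under 0.035 rad, underside 55.5 to 60.5 mm up), right side up, tongue tip under the lip (87 to 103 mm from the well centre towards the rail), centred sideways within 9 mm, at rest, released; bystanders in place (value of joint dial below 0.05 rad and angle between cover's own z axis and vertical below 0.035 rad and z of cover in the frame of shaker between 0.0555 and 0.0605 m and x of cover_tongue in the frame of shaker between -0.103 and -0.087 m and y of cover in the frame of shaker between -0.009 and 0.009 m and linear speed of cover below 0.02 m/s and contact force between cover and the arm below 0.05 N); the robot touches nothing.
It fails at once if tip box pushed more than 40 mm or tipped (distance of tip_box from where it was at the start of the episode above 0.04 m or angle between tip_box's own z axis and vertical above 0.5 rad).
It fails at once if amber bottle pushed more than 40 mm or tipped (distance of amber_bottle from where it was at the start of the episode above 0.04 m or angle between amber_bottle's own z axis and vertical above 0.5 rad).
It fails at once if flask pushed more than 40 mm or tipped (distance of flask from where it was at the start of the episode above 0.04 m or angle between flask's own z axis and vertical above 0.5 rad).
It fails at once if beaker pushed more than 40 mm or tipped (distance of beaker from where it was at the start of the episode above 0.04 m or angle between beaker's own z axis and vertical above 0.5 rad).
It fails at once if weigh dish pushed more than 40 mm or tipped (distance of weigh_dish from where it was at the start of the episode above 0.04 m or angle between weigh_dish's own z axis and vertical above 0.5 rad).
It also fails if it takes over 67 s, if anything falls off the work surface, if the arm or the gripper's body presses on something with over 40 N, if the wrist force passes 120 N, or if a joint passes its speed limit or range.

## Working session

There is one attempt and no reset: what is moved stays moved. The work goes in short steps, Python scripts to look and compute and a shell command to move; the robot and the scene stay as the last step left them, time stands still between calls to the robot, and variables do not carry over. Pictures are saved under pics/ and viewed, at most 10 in all, crops included, and the job is handed in when it is done.

```bash
ls; mkdir -p pics
python3 - <<'E'
from rig import env, viewer, monitor
import cv2,json
for n in ("top","scene"):
    im=viewer.capture(n); cv2.imwrite(f"pics/{n}.png",im[:,:,::-1])
    big=cv2.resize(im[:,:,::-1],(800,600),interpolation=cv2.INTER_CUBIC); cv2.imwrite(f"pics/{n}_b.png",big)
    print(n,viewer.calibration(n))
print(viewer.calibration("wrist")); s=monitor.sense(); print(s['q'],s['position'],s['eef_rot'],s['t'])
E
```

```text
pics
rig.py
steer.py
top {'mtx': array([[443.93109585,   0.        , 261.25044664],
       [  0.        , 443.93109585, 197.59363663],
       [  0.        ,   0.        ,   1.        ]]), 'rvec': array([ 2.09818677, -2.13658166,  0.20675235]), 'tvec': array([0.01814845, 0.55227252, 0.99321648])}
scene {'mtx': array([[394.46334357,   0.        , 261.93003271],
       [  0.        , 394.46334357, 190.33124202],
       [  0.        ,   0.        ,   1.        ]]), 'rvec': array([ 1.9001303 ,  1.33719561, -0.64731869]), 'tvec': array([-0.18534348, -0.25055158,  1.56411587])}
{'mtx': array([[264.92239604,   0.        , 253.85469147],
       [  0.        , 264.92239604, 194.7650162 ],
       [  0.        ,   0.        ,   1.        ]]), 'mount': array([[ 4.44396233e-04, -9.55385283e-01, -2.95362089e-01,
         7.37019018e-02],
       [ 9.99999870e-01,  3.50753582e-04,  3.70025026e-04,
        -3.26284618e-04],
       [-2.49917154e-04, -2.95362215e-01,  9.55385315e-01,
        -1.41590266e-01],
       [ 0.00000000e+00,  0.00000000e+00,  0.00000000e+00,
         1.00000000e+00]])}
[ 1.25999594e+00  2.13292420e-01 -3.49691170e-02  1.32348559e+00
  1.53668582e-05  1.57081111e+00] [0.15281699 0.47576966 0.23088371] [[-9.52084576e-01  3.05834705e-01 -3.05403487e-04]
 [ 3.05834857e-01  9.52084150e-01 -9.00542078e-04]
 [ 1.53527985e-05 -9.50795255e-04 -9.99999548e-01]] 0.1
```

View pics/top_b.png

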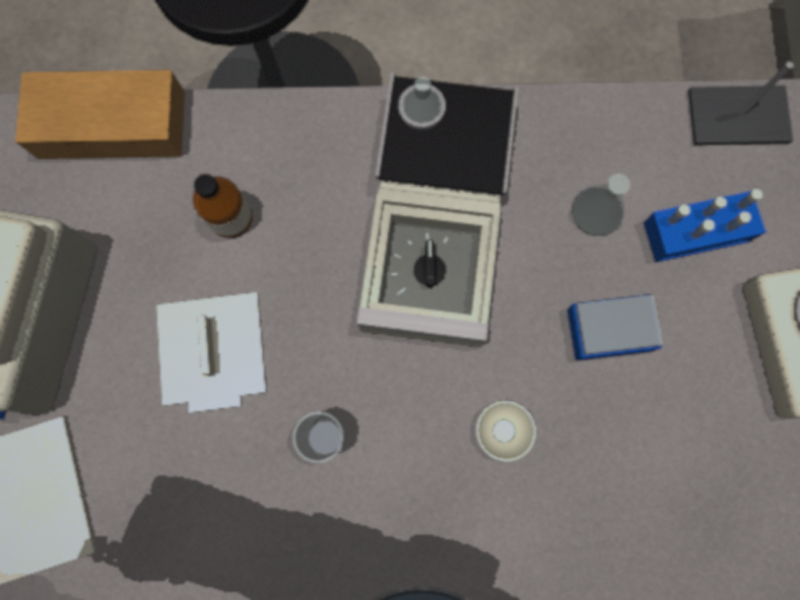

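View pics/scene_b.png

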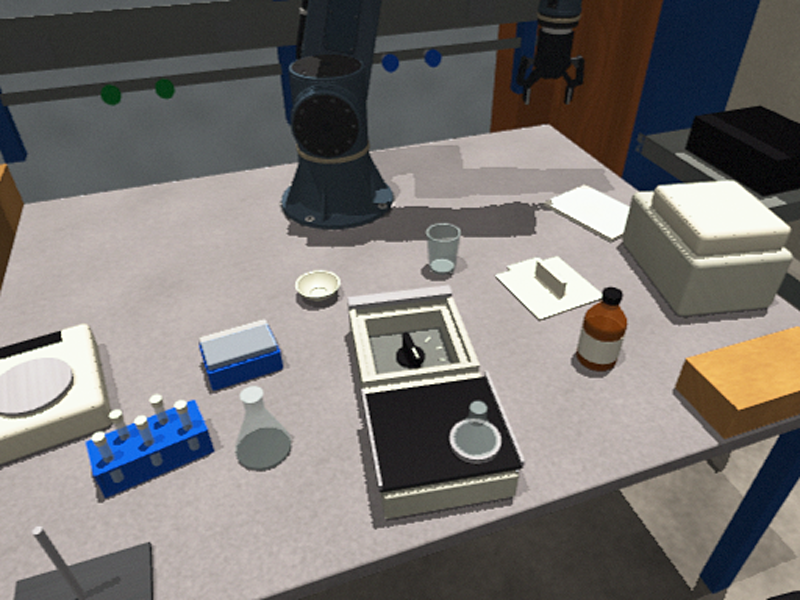

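The top view shows the shaker's well at about (430,265) of 800x600, with the knob's nose pointing up at (430,240). The cover lies on the left at (212,350), tongue towards the robot. The scene view agrees with this. Next I enlarge both for exact pixels.

Run:
```python
import cv2,numpy as np
im=cv2.imread("pics/top.png")
a=cv2.resize(im[115:225,225:325],None,fx=4,fy=4,interpolation=cv2.INTER_CUBIC)
b=cv2.resize(im[170:280,85:185],None,fx=4,fy=4,interpolation=cv2.INTER_CUBIC)
for k,(o,x0,y0) in enumerate(((a,225,115),(b,85,170))):
    for u in range(0,100,10):
        cv2.line(o,(u*4,0),(u*4,5),(0,0,255),1); cv2.putText(o,str(x0+u),(u*4,14),0,.33,(0,0,255),1)
    for v in range(0,110,10):
        cv2.line(o,(0,v*4),(5,v*4),(0,0,255),1); cv2.putText(o,str(y0+v),(6,v*4+4),0,.33,(0,0,255),1)
cv2.imwrite("pics/crop1.png",np.hstack([a,b]))
```

```text
(no output)
```

View pics/crop1.png

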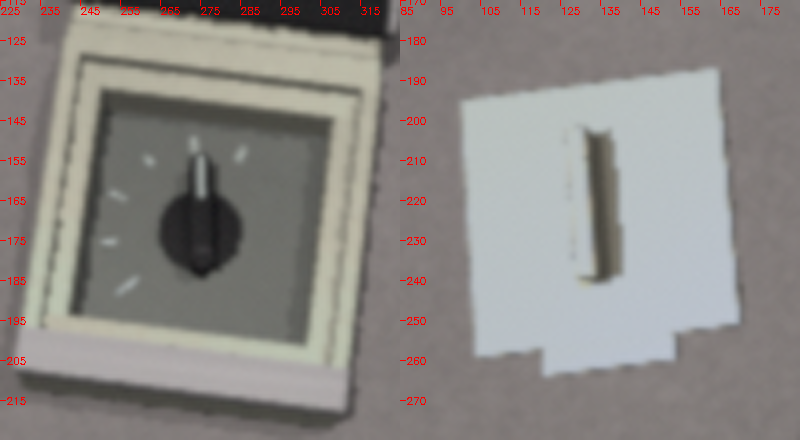

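```bash
cat > h.py <<'E'
import numpy as np,cv2,json
from scipy.optimize import least_squares
def P(cal,p): return cv2.projectPoints(np.array(p,float),cal['rvec'],cal['tvec'],cal['mtx'],None)[0][:,0]
def W(pose,p):
    x,y,a=pose; p=np.array(p,float); c,s=np.cos(a),np.sin(a)
    return np.c_[x+c*p[:,0]-s*p[:,1],y+s*p[:,0]+c*p[:,1],p[:,2]]
def fit(cal,mod,uv,x0):
    r=least_squares(lambda q:(P(cal,W(q,mod))-uv).ravel(),x0); return r.x,r.fun.reshape(-1,2)
def ray(cal,uv,z):
    R,_=cv2.Rodrigues(cal['rvec']); c=-R.T@cal['tvec']; d=R.T@np.linalg.solve(cal['mtx'],[*uv,1]); return c+d*(z-c[2])/d[2]
E
python3 - <<'E'
from h import *; from rig import env, viewer, monitor
cal=viewer.calibration("top")
R,_=cv2.Rodrigues(cal['rvec']); print("cam",-R.T@cal['tvec'])
f=lambda L,x0,y0:(np.array(L)+.5)/4-.5+[x0,y0]
uv=f([(101,89),(334,119),(307,346),(69,316)],225,115)
m=[(.071,.071,.058),(.071,-.071,.058),(-.071,-.071,.058),(-.071,.071,.058)]
sh,res=fit(cal,m,uv,[.5,0,0]); print("shaker",sh,res.round(2).tolist())
uv2=f([(18,372),(347,412)],225,115)
print("rail outer pred",P(cal,W(sh,[(-.110,.1,.082),(-.11,-.1,.082)])).round(1),uv2)
n=ray(cal,f([(201,155)],225,115)[0],.050); d=n[:2]-sh[:2]
a=np.arctan2(d[1],d[0]); print("nose",n,np.hypot(*d),"dir",a,"dial",(sh[2]+2.356-a))
uv=f([(61,101),(318,68),(340,322),(75,357)],85,170)
m=[(.08,.08,.006),(.08,-.08,.006),(-.08,-.08,.006),(-.08,.08,.006)]
co,res=fit(cal,m,uv,[.5,.3,0]); print("cover",co,res.round(2).tolist())
print("tongue pred",P(cal,W(co,[(-.096,.04,.003),(-.096,-.04,.003)])),f([(144,376),(276,359)],85,170))
print("fin top pred",((P(cal,W(co,[(.045,0,.044),(-.045,0,.044)]))-[85,170])*4))
json.dump(dict(sh=sh.tolist(),co=co.tolist()),open("pose.json","w"))
E
```

```text
cam [0.34813568 0.00823565 1.08191821]
shaker [ 0.62155894 -0.0265936  -0.14928693] [[-0.04, -0.15], [0.11, -0.34], [0.17, 0.34], [-0.24, 0.11]]
rail outer pred [[226.2 206.5]
 [313.2 217.8]] [[229.125 207.625]
 [311.375 217.625]]
nose [ 0.66176273 -0.0267423   0.05      ] 0.0402040606522236 dir -0.003698691124020059 dial 2.210411759780353
cover [0.50663171 0.31984894 0.11051785] [[-0.17, -0.36], [-0.07, -0.23], [0.09, 0.38], [0.14, 0.18]]
tongue pred [[120.9408606  263.6222471 ]
 [154.04453575 259.33323195]] [[120.625 263.625]
 [153.625 259.375]]
fin top pred [[173.46831662 125.32061216]
 [184.2119911  275.01581583]]
```

```bash
echo '{"moves": [[-0.04, -0.022, 0, 0, 0.6], [-0.08, -0.044, 0, 0, 0.6], [-0.12, -0.067, 0, 0, 0.6], [-0.16, -0.09, 0, 0, 0.6], [-0.2, -0.112, 0, 0, 0.6]]}' | python3 steer.py; echo '{"moves": [[-0.04, -0.022, 0, 0, 0.6], [-0.08, -0.044, 0, 0, 0.6], [-0.12, -0.067, 0, 0, 0.6], [-0.16, -0.09, 0, 0, 0.6], [-0.2, -0.112, 0, 0, 0.6]]}' | python3 steer.py; echo '{"moves": [[-0.04, -0.022, 0, -0.1, 0.6], [-0.08, -0.044, 0, -0.2, 0.6], [-0.12, -0.067, 0, -0.31, 0.6], [-0.16, -0.09, 0, -0.31, 0.6], [-0.2, -0.112, 0, -0.31, 0.6]]}' | python3 steer.py
cat >> h.py <<'E'
def togo(env,p,yaw_y=None):
    "remaining shift in tool axes to world p; turn about tool z to bring tool y to world angle yaw_y (mod pi)"
    s=monitor.sense(); R=np.array(s['eef_rot']); d=R.T@(np.array(p)-s['position']); a=np.arctan2(R[1,1],R[0,1])
    print("t",s['t'],"pos",np.round(s['position'],4),"togo",d.round(4),"ya",round(a,3),"q",np.round(s['q'],2),"z",R[:,2].round(3))
    if yaw_y is not None: print("turn",round(-((yaw_y-a+np.pi/2)%np.pi-np.pi/2),3))
E
python3 - <<'E'
from h import *; from rig import env, viewer, monitor
p=json.load(open('pose.json')); togo(env,[*p['sh'][:2],.028],1.567)
s=monitor.sense(); im=viewer.capture("wrist"); cal=viewer.calibration("wrist")
M=np.array(cal['mount']); R=np.array(s['eef_rot']); Rc=R@M[:3,:3]; c=R@M[:3,3]+s['position']
rv,_=cv2.Rodrigues(Rc.T); w=dict(mtx=cal['mtx'],rvec=rv,tvec=-Rc.T@c)
pts=W(p['sh'],[(.071,.071,.058),(.071,-.071,.058),(-.071,-.071,.058),(-.071,.071,.058),(0,0,.05),(-.085,.1,.082),(-.085,-.1,.082)])
out=cv2.resize(im[:,:,::-1],(800,600),interpolation=cv2.INTER_CUBIC)
for u,v in P(w,pts): cv2.drawMarker(out,(int(u*1.5625),int(v*1.5625)),(0,0,255),0,10,1)
cv2.imwrite("pics/w1.png",out)
E
```

```text
t: 0.6
position: [0.3098, 0.3066, 0.2312]
eef_rot: [[-0.952, 0.306, -0.0], [0.306, 0.952, -0.0], [0.0, -0.0, -1.0]]
wrist_force: [0.8, 0.9, 0.5]
gripper_width: 0.594
finger_force: 0.0
t: 1.1
position: [0.4661, 0.1386, 0.2312]
eef_rot: [[-0.952, 0.306, -0.0], [0.306, 0.952, -0.0], [0.0, -0.0, -1.0]]
wrist_force: [1.0, 1.3, 0.1]
gripper_width: 0.602
finger_force: 0.0
t: 1.6
position: [0.6222, -0.0291, 0.231]
eef_rot: [[-1.0, 0.001, -0.0], [0.001, 1.0, 0.0], [0.0, 0.0, -1.0]]
wrist_force: [0.9, 0.2, 0.1]
gripper_width: 0.596
finger_force: 0.0
t 1.6 pos [ 0.6222 -0.0291  0.231 ] togo [0.0006 0.0025 0.203 ] ya 1.57 q [-0.05  0.48  0.34  1.43  0.   -0.05] z [-0.  0. -1.]
turn 0.003
```

View pics/w1.png

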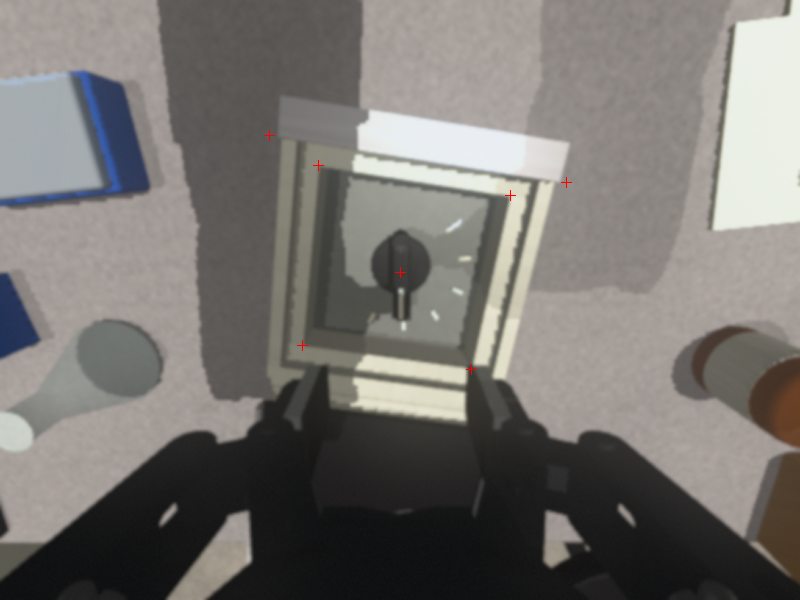

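The wrist view confirms the pose: rim corner marks fall within about 3 px. The bar is centred at (401,272), along the world x axis. I'll descend onto it and grip.

```bash
echo '{"moves": [[0, 0.0025, 0.04, 0, 0.6], [0, 0.0025, 0.08, 0, 0.6], [0, 0.0025, 0.12, 0, 0.6], [0, 0.0025, 0.16, 0, 0.6], [0, 0.0025, 0.19, 0, 0.6]]}' | python3 steer.py; echo '{"moves": [[0, 0, 0.006, 0, 0.6], [0, 0, 0.012, 0, 0.6], [0, 0, 0.012, 0, 0], [0, 0, 0.012, 0, 0], [0, 0, 0.012, 0, 0]]}' | python3 steer.py;  echo '{"moves": [[0, 0, 0, 0, 0], [0, 0, 0, 0, 0], [0, 0, 0, 0, 0]]}' | python3 steer.py
```

```text
t: 2.15
position: [0.62, -0.0248, 0.0385]
eef_rot: [[-1.0, 0.001, -0.003], [0.001, 1.0, 0.0], [0.003, 0.0, -1.0]]
wrist_force: [0.7, -0.2, 0.3]
gripper_width: 0.602
finger_force: 0.0
t: 2.65
position: [0.6225, -0.0259, 0.0311]
eef_rot: [[-1.0, 0.001, 0.003], [0.001, 1.0, -0.002], [-0.003, -0.002, -1.0]]
wrist_force: [-4.5, -0.4, 6.3]
gripper_width: 0.149
finger_force: 59.4
t: 2.95
position: [0.6224, -0.0258, 0.0311]
eef_rot: [[-1.0, 0.002, 0.003], [0.002, 1.0, -0.002], [-0.003, -0.002, -1.0]]
wrist_force: [-1.9, -6.0, 6.9]
gripper_width: 0.15
finger_force: 59.5
```

```bash
for i in 1; do echo '{"moves": [[0, 0, -0.002, -0.15, 0], [0, 0, -0.002, -0.3, 0], [0, 0, -0.002, -0.45, 0], [0, 0, -0.002, -0.6, 0], [0, 0, -0.002, -0.75, 0]]}' | python3 steer.py; echo '{"moves": [[0, 0, 0, -0.15, 0], [0, 0, 0, -0.3, 0], [0, 0, 0, -0.45, 0], [0, 0, 0, -0.6, 0], [0, 0, 0, -0.75, 0]]}' | python3 steer.py; echo '{"moves": [[0, 0, 0, -0.15, 0], [0, 0, 0, -0.3, 0], [0, 0, 0, -0.45, 0], [0, 0, 0, -0.6, 0], [0, 0, 0, -0.7, 0]]}' | python3 steer.py; done
python3 - <<'E'
from h import *; from rig import env, viewer, monitor
p=json.load(open('pose.json')); togo(env,[*p['sh'][:2],.028]); print(p['sh'][2]+2.356-np.pi, monitor.sense()['wrist_torque'])
E
```

```text
t: 3.45
position: [0.6216, -0.0244, 0.0313]
eef_rot: [[-0.728, -0.686, 0.0], [-0.686, 0.728, 0.001], [-0.001, 0.001, -1.0]]
wrist_force: [2.8, 4.1, -14.4]
gripper_width: 0.147
finger_force: 62.3
t: 3.95
position: [0.6201, -0.0238, 0.0312]
eef_rot: [[-0.065, -0.998, -0.002], [-0.998, 0.065, 0.002], [-0.002, 0.002, -1.0]]
wrist_force: [-7.8, 7.7, -3.8]
gripper_width: 0.146
finger_force: 63.6
t: 4.45
position: [0.6187, -0.0242, 0.0312]
eef_rot: [[0.593, -0.805, -0.005], [-0.805, -0.593, 0.001], [-0.004, 0.003, -1.0]]
wrist_force: [-17.9, 4.0, 3.7]
gripper_width: 0.15
finger_force: 64.7
t 4.45 pos [ 0.6187 -0.0242  0.0312] togo [ 0.0036 -0.0009  0.0032] ya -2.507 q [-0.04  0.56 -0.04  0.97  0.   -2.25] z [-0.005  0.001 -1.   ]
-0.9348795849334604 [ 0.71227183  3.7517248  -0.18614766]
```

```bash
echo '{"moves": [[0.001, 0, 0, -0.05, 0], [0.001, 0, 0, -0.1, 0], [0.001, 0, 0, -0.1, 0], [0.001, 0, 0, -0.1, 0]]}' | python3 steer.py
python3 - <<'E'
from h import *; from rig import env, viewer, monitor
p=json.load(open('pose.json')); togo(env,[*p['sh'][:2],.028]); print(monitor.sense()['wrist_torque'])
E
```

```text
t: 4.85
position: [0.6194, -0.0251, 0.0313]
eef_rot: [[0.665, -0.746, -0.004], [-0.746, -0.665, 0.001], [-0.004, 0.003, -1.0]]
wrist_force: [-16.3, 5.0, 2.6]
gripper_width: 0.144
finger_force: 87.2
t 4.85 pos [ 0.6194 -0.0251  0.0313] togo [ 0.0025 -0.0006  0.0032] ya -2.414 q [-0.04  0.57 -0.04  0.97  0.   -2.34] z [-0.004  0.001 -1.   ]
[ 0.79128059  3.3017619  -0.90637744]
```

```bash
echo '{"moves": [[0, 0, 0, 0, 0.6], [0, 0, 0, 0, 0.6], [0, 0, 0, 0, 0.6], [0, 0, -0.04, 0, 0.6], [0, 0, -0.08, 0, 0.6]]}' | python3 steer.py; echo '{"moves": [[0, 0, -0.04, 0.15, 0.6], [0, 0, -0.08, 0.3, 0.6], [0, 0, -0.1, 0.45, 0.6], [0, 0, -0.12, 0.6, 0.6], [0, 0, -0.12, 0.75, 0.6]]}' | python3 steer.py; echo '{"moves": [[0, 0, 0, 0.15, 0.6], [0, 0, 0, 0.3, 0.6], [0, 0, 0, 0.45, 0.6], [0, 0, 0, 0.6, 0.6], [0, 0, 0, 0.75, 0.6]]}' | python3 steer.py;python3 - <<'E'
from h import *; from rig import env, viewer, monitor
p=json.load(open('pose.json')); co=p['co']; g=W(co,[(.015,0,.015)])[0]
im=viewer.capture("wrist"); cv2.imwrite("pics/w2.png",cv2.resize(im[:,:,::-1],(800,600)))
togo(env,[g[0],g[1],.2],co[2]+np.pi/2)
E
```

```text
t: 5.35
position: [0.6214, -0.0257, 0.1119]
eef_rot: [[0.666, -0.746, -0.002], [-0.746, -0.666, 0.0], [-0.001, 0.001, -1.0]]
wrist_force: [1.4, -0.2, 0.8]
gripper_width: 0.604
finger_force: 0.0
t: 5.85
position: [0.6233, -0.0258, 0.2348]
eef_rot: [[-0.028, -1.0, 0.005], [-1.0, 0.028, -0.0], [0.0, -0.005, -1.0]]
wrist_force: [0.8, -0.0, -0.4]
gripper_width: 0.603
finger_force: 0.0
t: 6.35
position: [0.6223, -0.0257, 0.2318]
eef_rot: [[-0.702, -0.712, 0.001], [-0.712, 0.702, -0.0], [-0.001, -0.001, -1.0]]
wrist_force: [0.1, 0.1, -0.9]
gripper_width: 0.601
finger_force: 0.0
t 6.4 pos [ 0.6223 -0.0257  0.2318] togo [-0.1734  0.3172  0.0317] ya 2.354 q [-0.04  0.48  0.34  1.43  0.   -0.82] z [ 0.001 -0.    -1.   ]
turn 0.672
```

View pics/w2.png

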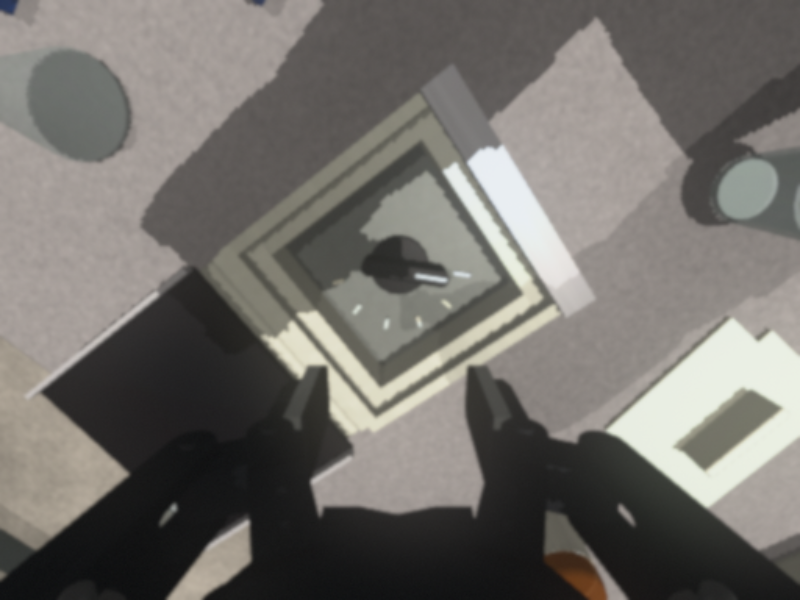

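The knob has turned anticlockwise. Its nose end is at (447,278), near the end tick at (461,274). I'll compute the angle.

```bash
cat >> h.py <<'E'
def wcal(env):
    s=monitor.sense(); cal=viewer.calibration("wrist"); M=np.array(cal['mount']); R=np.array(s['eef_rot']); Rc=R@M[:3,:3]; c=R@M[:3,3]+s['position']
    return dict(mtx=cal['mtx'],rvec=cv2.Rodrigues(Rc.T)[0],tvec=-Rc.T@c)
E
python3 - <<'E'
from h import *; from rig import env, viewer, monitor
p=json.load(open('pose.json')); w=wcal(env); sh=p['sh']
for v in (0,.05,.1,.2):
    a=2.356-v; print(v,(P(w,W(sh,[(.041*np.cos(a),.041*np.sin(a),.05),(0,0,.05)]))*1.5625).round(1).tolist())
n=ray(w,np.array([447,278])/1.5625,.05); t=ray(w,np.array([413,275])/1.5625,.05); print(n,n[:2]-sh[:2],np.hypot(*(n[:2]-sh[:2])))
E
```

```text
0 [[449.1, 280.1], [398.6, 272.8]]
0.05 [[448.5, 282.5], [398.6, 272.8]]
0.1 [[447.9, 284.9], [398.6, 272.8]]
0.2 [[446.2, 289.6], [398.6, 272.8]]
[0.59720495 0.00395737 0.05      ] [-0.02435399  0.03055097] 0.03907017633062836
```

Run:
```python
import cv2
im=cv2.imread("pics/w2.png")[210:340,330:510]; cv2.imwrite("pics/w2c.png",cv2.resize(im,(720,520),interpolation=cv2.INTER_CUBIC))
```

```text
(no output)
```

View pics/w2c.png

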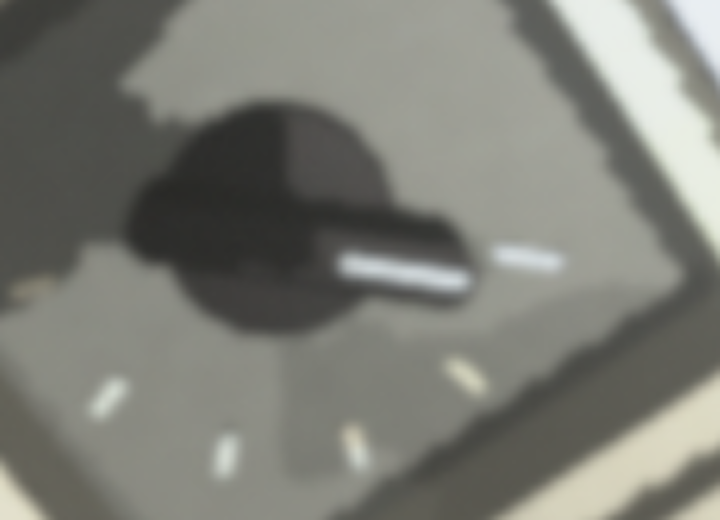

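The white line's slope of 0.153 matches a dial value of about 0.01, and the torque rose at the stop, so the knob is off. Next is the cover.

```bash
echo '{"moves": [[-0.022, 0.04, 0, 0, 0.6], [-0.044, 0.08, 0, 0, 0.6], [-0.066, 0.12, 0, 0, 0.6], [-0.088, 0.16, 0, 0, 0.6], [-0.11, 0.2, 0, 0, 0.6]]}' | python3 steer.py; echo '{"moves": [[-0.02, 0.04, 0, 0.14, 0.6], [-0.04, 0.08, 0, 0.28, 0.6], [-0.063, 0.117, 0, 0.42, 0.6], [-0.063, 0.117, 0, 0.55, 0.6], [-0.063, 0.117, 0, 0.672, 0.6]]}' | python3 steer.py;python3 - <<'E'
from h import *; from rig import env, viewer, monitor
p=json.load(open('pose.json')); co=p['co']; g=W(co,[(.015,0,.015)])[0]
w=wcal(env); im=viewer.capture("wrist")[:,:,::-1].copy(); out=cv2.resize(im,(800,600),interpolation=cv2.INTER_CUBIC)
for u,v in P(w,W(co,[(.045,0,.044),(-.045,0,.044),(.015,0,.044),(-.08,.08,.006),(-.08,-.08,.006),(-.096,.04,.003),(-.096,-.04,.003)])): cv2.drawMarker(out,(int(u*1.5625),int(v*1.5625)),(0,0,255),0,10,1)
cv2.imwrite("pics/w3.png",out)
togo(env,g,co[2]+np.pi/2)
E
```

```text
t: 6.9
position: [0.5548, 0.1943, 0.2318]
eef_rot: [[-0.695, -0.719, 0.001], [-0.719, 0.695, 0.0], [-0.001, -0.001, -1.0]]
wrist_force: [0.3, 0.2, 0.3]
gripper_width: 0.598
finger_force: 0.0
t: 7.4
position: [0.5149, 0.3209, 0.2315]
eef_rot: [[-0.992, -0.127, 0.0], [-0.127, 0.992, 0.0], [-0.0, 0.0, -1.0]]
wrist_force: [0.2, -0.4, -0.0]
gripper_width: 0.601
finger_force: 0.0
t 7.45 pos [0.5152 0.3203 0.2315] togo [-0.0063  0.0005  0.2165] ya 1.69 q [ 0.56  0.44  0.28  1.41 -0.    0.44] z [ 0.001  0.    -1.   ]
turn 0.009
```

View pics/w3.png

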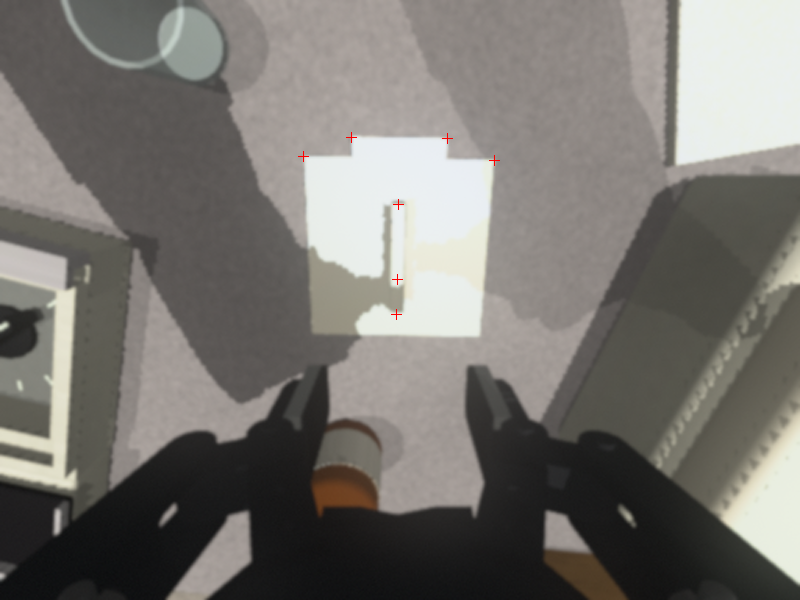

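The predicted plate, tongue and fin points all lie on the cover in the wrist view (fin from (398,204) to (397,314)). I'll descend and grip.

```bash
echo '{"moves": [[-0.006, 0.0005, 0.04, 0.009, 0.6], [-0.006, 0.0005, 0.08, 0.009, 0.6], [-0.006, 0.0005, 0.12, 0.009, 0.6], [-0.006, 0.0005, 0.16, 0.009, 0.6], [-0.006, 0.0005, 0.195, 0.009, 0.6]]}' | python3 steer.py; echo '{"moves": [[0, 0, 0.0105, 0, 0.6], [0, 0, 0.0215, 0, 0.6], [0, 0, 0.0215, 0, 0], [0, 0, 0.0215, 0, 0], [0, 0, 0.0215, 0, 0]]}' | python3 steer.py;  echo '{"moves": [[0, 0, 0, 0, 0], [0, 0, 0, 0, 0], [0, 0, 0, 0, 0]]}' | python3 steer.py
python3 - <<'E'
from h import *; from rig import env, viewer, monitor
p=json.load(open('pose.json')); co=p['co']; togo(env,W(co,[(.015,0,.015)])[0],co[2]+np.pi/2)
E
```

```text
t: 7.95
position: [0.5211, 0.3202, 0.0347]
eef_rot: [[-0.992, -0.123, -0.0], [-0.123, 0.992, -0.0], [0.0, -0.0, -1.0]]
wrist_force: [0.6, 0.0, -0.1]
gripper_width: 0.601
finger_force: 0.0
t: 8.45
position: [0.5223, 0.3213, 0.0165]
eef_rot: [[-0.993, -0.118, 0.002], [-0.118, 0.993, 0.001], [-0.002, 0.001, -1.0]]
wrist_force: [2.2, 0.8, -1.3]
gripper_width: 0.128
finger_force: 58.4
t: 8.75
position: [0.5224, 0.3212, 0.0166]
eef_rot: [[-0.993, -0.118, 0.002], [-0.118, 0.993, 0.001], [-0.003, 0.001, -1.0]]
wrist_force: [0.3, -1.7, 8.1]
gripper_width: 0.131
finger_force: 60.0
t 8.75 pos [0.5224 0.3212 0.0166] togo [0.0008 0.0004 0.0016] ya 1.689 q [ 0.55  0.56 -0.09  0.92 -0.    0.43] z [ 0.002  0.001 -1.   ]
turn 0.008
```

```bash
echo '{"moves": [[0, 0, -0.02, 0, 0], [0, 0, -0.05, 0, 0], [0, 0, -0.09, 0, 0], [0, 0, -0.13, 0, 0], [0, 0, -0.17, 0, 0]]}' | python3 steer.py
python3 - <<'E'
from h import *; from rig import env, viewer, monitor
p=json.load(open('pose.json')); sh=p['sh']; cal=viewer.calibration("top")
for n,u,z in (("beaker base",(325,440),0),("beaker rim",(318,437),.09),("dish rim",(506,431),.03)):
    q=ray(cal,np.array(u)/1.5625,z); d=q[:2]-sh[:2]; c,s=np.cos(sh[2]),np.sin(sh[2]); print(n,q.round(3),"in shaker",round(c*d[0]+s*d[1],3),round(-s*d[0]+c*d[1],3))
w=wcal(env); im=viewer.capture("wrist")[:,:,::-1]; out=cv2.resize(im,(800,600),interpolation=cv2.INTER_CUBIC)
s=monitor.sense(); R=np.array(s['eef_rot'])
# cover held flat: origin in tool axes: x_tool=-x_cover
loc=lambda m:[R@np.array([-(x-.015),-y*-1,-(z-.0325)-.019+0]) +s['position'] for x,y,z in m]
loc=lambda m:[np.array(s['position'])+R@np.array([.015-x,y,.0156-z]) for x,y,z in m]
for u,v in P(w,loc([(-.096,.04,.003),(-.096,-.04,.003),(-.08,.08,.006),(-.08,-.08,.006)])): cv2.drawMarker(out,(int(u*1.5625),int(v*1.5625)),(0,0,255),0,12,1)
cv2.imwrite("pics/w4.png",out); print(s['wrist_torque'],s['wrist_force'],s['position'])
E
```

```text
t: 9.25
position: [0.5211, 0.3205, 0.1873]
eef_rot: [[-0.993, -0.118, 0.001], [-0.118, 0.993, 0.0], [-0.001, 0.0, -1.0]]
wrist_force: [1.6, 1.7, -3.5]
gripper_width: 0.127
finger_force: 58.9
beaker base [0.361 0.139 0.   ] in shaker -0.283 0.125
beaker rim [0.364 0.138 0.09 ] in shaker -0.279 0.125
dish rim [ 0.369 -0.135  0.03 ] in shaker -0.234 -0.144
[ 0.02944775 -0.04121337  0.00042264] [-0.61461216  0.47789973  5.41676377] [0.5230026  0.32168167 0.19422076]
```

View pics/w4.png

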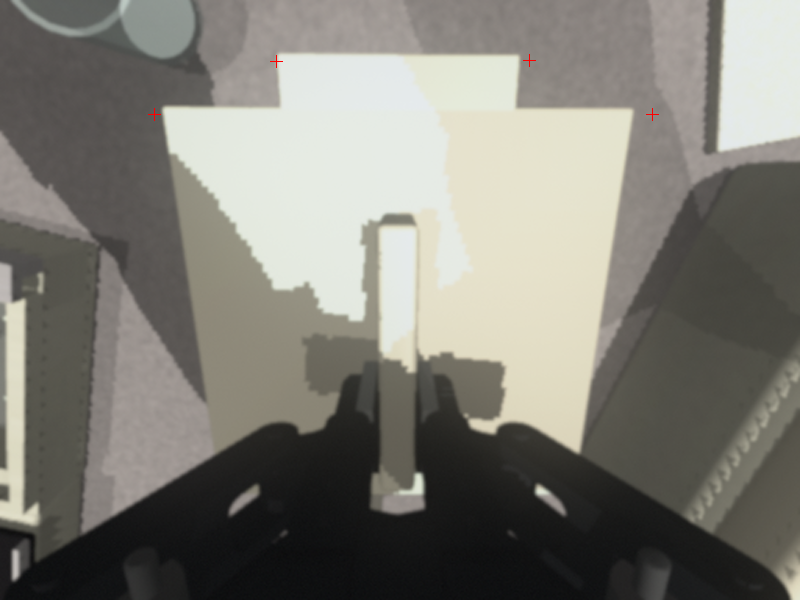

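The cover is held. Its front edge spans (163..632, row 107) and the tongue (280..519, row 54), which is smaller than predicted for a flat cover, so it may have drooped. I'll fit the tilt.

```bash
cat >> h.py <<'E'
def cover_in_tool(env,uv,m,x0=(0.,0.,.015,.0156),full=True):
    "fit tilt about cover y (+ = tongue down), yaw, cover origin (x fwd, y, down) in tool; uv at 800x600"
    cal=viewer.calibration("wrist"); M=np.array(cal['mount']); Mi=np.linalg.inv(M)
    def pts(q):
        t,ps,ox,oz,oy=q; m_=np.array(m,float)
        X=np.cos(t)*m_[:,0]+0*m_[:,1]-np.sin(t)*m_[:,2]; Z=np.sin(t)*m_[:,0]+np.cos(t)*m_[:,2]; Y=m_[:,1]
        X2=np.cos(ps)*X-np.sin(ps)*Y; Y2=np.sin(ps)*X+np.cos(ps)*Y
        T=np.c_[ox-X2,oy+Y2,oz-Z]   # tool x = -cover x, tool y = +cover y, tool z = -cover z
        return T
    f=lambda q:(cv2.projectPoints(pts(q),cv2.Rodrigues(Mi[:3,:3])[0],Mi[:3,3],cal['mtx'],None)[0][:,0]-np.array(uv)/1.5625).ravel()
    r=least_squares(f,[.05,0,.015,.0156,0]); return r.x,r.fun.reshape(-1,2)
TM=[(-.096,.04,.006),(-.096,-.04,.006),(-.08,.08,.006),(-.08,-.08,.006),(-.045,.006,.044),(-.045,-.006,.044)]
E
python3 - <<'E'
from h import *; from rig import env, viewer, monitor
uv=[(279,54),(520,55),(163,107),(633,108),(380,226),(417,226)]
q,r=cover_in_tool(env,uv,TM); print(q.round(4),r.round(2).tolist())
q,r=cover_in_tool(env,uv[:4],TM[:4]); print(q.round(4),r.round(2).tolist())
E
```

```text
[-3.3821e+00 -3.1435e+00  2.0500e-02 -1.3000e-02 -4.0000e-04] [[0.54, 1.61], [-1.17, 1.4], [-0.61, -1.18], [1.59, -1.0], [2.78, -0.57], [-3.23, -0.53]]
[-3.1936e+00 -3.1439e+00  1.6900e-02  2.8000e-03 -5.0000e-04] [[-0.57, 0.23], [-0.17, 0.09], [0.45, -0.31], [0.31, -0.02]]
```

Run:
```python
from h import *; from rig import env, viewer, monitor
uv=[(520,55),(279,54),(633,108),(163,107),(417,226),(380,226)]
q,r=cover_in_tool(env,uv,TM); print(q.round(4),r.round(2).tolist())
q,r=cover_in_tool(env,uv[:4],TM[:4]); print(q.round(4),r.round(2).tolist())
```

```text
[-0.021  -0.0026  0.0166  0.0211 -0.0005] [[0.12, -0.18], [-1.01, -0.1], [-0.28, 0.28], [0.85, -0.11], [1.96, 0.09], [-1.67, 0.01]]
[ 0.052  -0.0023  0.0163  0.0148 -0.0005] [[-0.17, 0.09], [-0.57, 0.23], [0.31, -0.02], [0.45, -0.31]]
```

Run:
```python
from h import *; from rig import env, viewer, monitor
p=json.load(open('pose.json')); sh=p['sh']; t=W(sh,[(-.160,-.01,.11)])[0]; togo(env,t,sh[2]+np.pi/2)
```

```text
t 9.3 pos [0.523  0.3217 0.1942] togo [ 0.101  -0.3251  0.0822] ya 1.689 q [ 0.55  0.45  0.21  1.32 -0.    0.43] z [ 0.008  0.005 -1.   ]
turn 0.268
```

```bash
echo '{"moves": [[0.008, -0.025, 0, 0, 0], [0.02, -0.065, 0, 0, 0], [0.033, -0.107, 0, 0, 0], [0.046, -0.149, 0, 0, 0], [0.059, -0.19, 0, 0, 0]]}' | python3 steer.py; echo '{"moves": [[0.013, -0.04, 0, 0.06, 0], [0.026, -0.08, 0, 0.12, 0], [0.038, -0.115, 0, 0.18, 0], [0.042, -0.135, 0, 0.24, 0], [0.042, -0.135, 0, 0.268, 0]]}' | python3 steer.py; echo '{"moves": [[0, 0, 0.02, 0, 0], [0, 0, 0.045, 0, 0], [0, 0, 0.065, 0, 0], [0, 0, 0.065, 0, 0]]}' | python3 steer.py
python3 - <<'E'
from h import *; from rig import env, viewer, monitor
p=json.load(open('pose.json')); sh=p['sh']; t=W(sh,[(-.160,-.01,.11)])[0]; togo(env,t,sh[2]+np.pi/2)
E
```

```text
t: 9.8
position: [0.4846, 0.1235, 0.1853]
eef_rot: [[-0.993, -0.119, 0.001], [-0.119, 0.993, 0.0], [-0.001, 0.0, -1.0]]
wrist_force: [0.4, -0.2, -2.6]
gripper_width: 0.131
finger_force: 59.1
t: 10.3
position: [0.4591, -0.0162, 0.1855]
eef_rot: [[-0.988, 0.154, 0.001], [0.154, 0.988, -0.001], [-0.001, -0.0, -1.0]]
wrist_force: [1.2, 0.1, -3.0]
gripper_width: 0.129
finger_force: 59.3
t: 10.7
position: [0.458, -0.0135, 0.1181]
eef_rot: [[-0.989, 0.148, -0.003], [0.148, 0.989, 0.0], [0.003, -0.0, -1.0]]
wrist_force: [-0.4, -1.0, -3.2]
gripper_width: 0.13
finger_force: 59.1
t 10.7 pos [ 0.458  -0.0135  0.1181] togo [-0.0038  0.0014  0.0081] ya 1.422 q [-0.03  0.18 -0.36  1.03  0.    0.12] z [-0.003  0.    -1.   ]
turn 0.0
```

```bash
echo '{"moves": [[-0.004, 0, 0.01, 0, 0], [-0.004, 0, 0.018, 0, 0], [-0.004, 0, 0.022, 0, 0], [-0.004, 0, 0.025, 0, 0], [-0.004, 0, 0.028, 0, 0]]}' | python3 steer.py;  echo '{"moves": [[0, 0, 0.002, 0, 0], [0, 0, 0.004, 0, 0], [0, 0, 0.005, 0, 0], [0, 0, 0.005, 0, 0]]}' | python3 steer.py
python3 - <<'E'
from h import *; from rig import env, viewer, monitor
s=monitor.sense(); print(s['position'],s['wrist_force'],s['wrist_torque'])
w=viewer.capture("wrist"); out=cv2.resize(w[:,:,::-1],(800,600),interpolation=cv2.INTER_CUBIC); cv2.imwrite("pics/w5.png",out)
E
```

```text
t: 11.2
position: [0.4631, -0.0145, 0.0925]
eef_rot: [[-0.989, 0.149, 0.0], [0.149, 0.989, 0.0], [-0.0, 0.0, -1.0]]
wrist_force: [-11.6, 1.3, 14.7]
gripper_width: 0.13
finger_force: 63.6
t: 11.6
position: [0.4624, -0.0144, 0.0873]
eef_rot: [[-0.989, 0.149, -0.001], [0.149, 0.989, 0.0], [0.001, 0.0, -1.0]]
wrist_force: [-13.7, 2.3, 12.8]
gripper_width: 0.129
finger_force: 65.9
[ 0.46238203 -0.01437233  0.08733396] [-13.65614648   2.34872882  12.77636147] [ 0.23241302  1.98397131 -0.00265153]
```

View pics/w5.png

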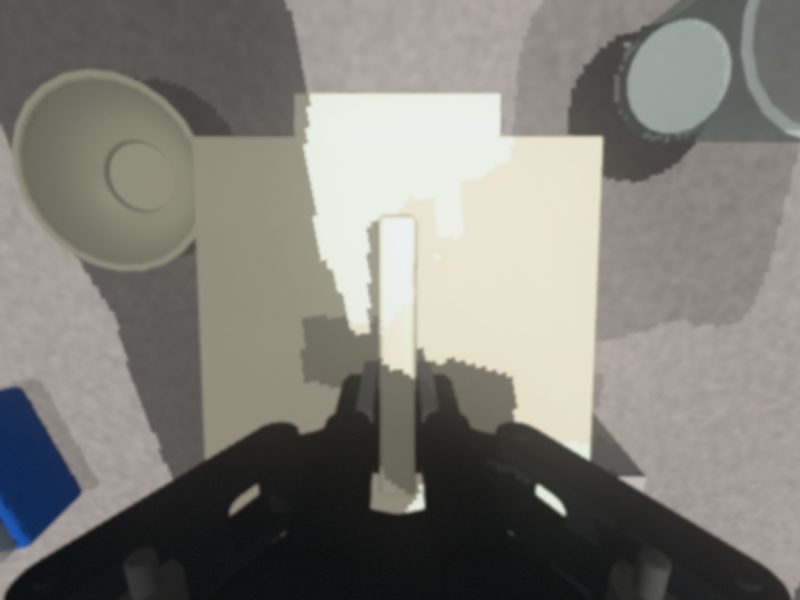

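The cover has visibly tilted: the tongue edge is now 295..500 at row 94 and the plate edge 193..603 at row 136. I'll fit it and work out the hook approach.

Run:
```python
from h import *; from rig import env, viewer, monitor
uv=[(500,94),(295,94),(603,136),(193,136)]
q,r=cover_in_tool(env,uv,TM[:4]); print(q.round(4),r.round(2).tolist())
t,ps,ox,oz,oy=q
# tongue tip underside relative to TCP: shaker-frame x forward (=-tool x), up
X=-.096*np.cos(t); Z=-.096*np.sin(t); print("tongue rel TCP: fwd",X-ox,"up",Z-oz, "fwd edge up",.08*np.sin(t)-oz)
```

```text
[ 2.647e-01  7.000e-04  1.010e-02  1.710e-02 -1.000e-04] [[0.35, 0.08], [-0.03, 0.12], [-0.24, -0.14], [-0.09, -0.06]]
tongue rel TCP: fwd -0.10275344616820943 up -0.04223565731817236 fwd edge up 0.003813597921888647
```

```bash
echo '{"moves": [[0, 0, -0.015, 0, 0], [0, 0, -0.035, 0, 0], [0, 0, -0.055, 0, 0], [0, 0, -0.07, 0, 0], [0, 0, -0.07, 0, 0]]}' | python3 steer.py
python3 - <<'E'
from h import *; from rig import env, viewer, monitor
p=json.load(open('pose.json')); sh=p['sh']; t=W(sh,[(.035,0,.15)])[0]; togo(env,t,sh[2]+np.pi/2)
E
```

```text
t: 12.15
position: [0.4646, -0.0146, 0.1587]
eef_rot: [[-0.989, 0.149, 0.004], [0.149, 0.989, -0.0], [-0.003, 0.0, -1.0]]
wrist_force: [0.7, 0.6, -3.1]
gripper_width: 0.127
finger_force: 63.3
t 12.15 pos [ 0.4646 -0.0146  0.1587] togo [-0.192   0.0116  0.0094] ya 1.421 q [-0.03  0.16 -0.28  1.12  0.    0.12] z [ 0.004 -0.    -1.   ]
turn -0.0
```

```bash
echo '{"moves": [[-0.03, 0.0, 0, 0, 0], [-0.07, 0.005, 0, 0, 0], [-0.11, 0.01, 0, 0, 0], [-0.15, 0.0116, 0, 0, 0], [-0.18, 0.0116, 0.0, 0, 0]]}' | python3 steer.py;  echo '{"moves": [[-0.01, 0, 0, 0, 0], [-0.012, 0, 0.01, 0, 0], [-0.012, 0, 0.02, 0, 0], [-0.012, 0, 0.025, 0, 0], [-0.012, 0, 0.025, 0, 0]]}' | python3 steer.py
python3 - <<'E'
from h import *; from rig import env, viewer, monitor
p=json.load(open('pose.json')); sh=p['sh']; t=W(sh,[(.035,0,.1027)])[0]; togo(env,t,sh[2]+np.pi/2)
w=wcal(env); im=viewer.capture("wrist"); out=cv2.resize(im[:,:,::-1],(800,600),interpolation=cv2.INTER_CUBIC)
for u,v in P(w,W(sh,[(-.085,.1,.082),(-.085,-.1,.082),(-.085,.04,.074),(-.085,-.04,.074)])): cv2.drawMarker(out,(int(u*1.5625),int(v*1.5625)),(0,0,255),0,10,1)
cv2.imwrite("pics/w6.png",out)
E
```

```text
t: 12.65
position: [0.6447, -0.03, 0.1552]
eef_rot: [[-0.989, 0.149, -0.001], [0.149, 0.989, 0.0], [0.001, -0.0, -1.0]]
wrist_force: [-0.2, 0.9, -3.1]
gripper_width: 0.124
finger_force: 63.1
t: 13.15
position: [0.6535, -0.0316, 0.1307]
eef_rot: [[-0.989, 0.149, -0.002], [0.149, 0.989, 0.0], [0.002, -0.0, -1.0]]
wrist_force: [-0.5, -1.1, -3.8]
gripper_width: 0.128
finger_force: 63.2
t 13.15 pos [ 0.6535 -0.0316  0.1307] togo [-0.0027  0.0002  0.028 ] ya 1.421 q [-0.05  0.57  0.23  1.24  0.    0.1 ] z [-0.002  0.    -1.   ]
turn -0.0
```

View pics/w6.png

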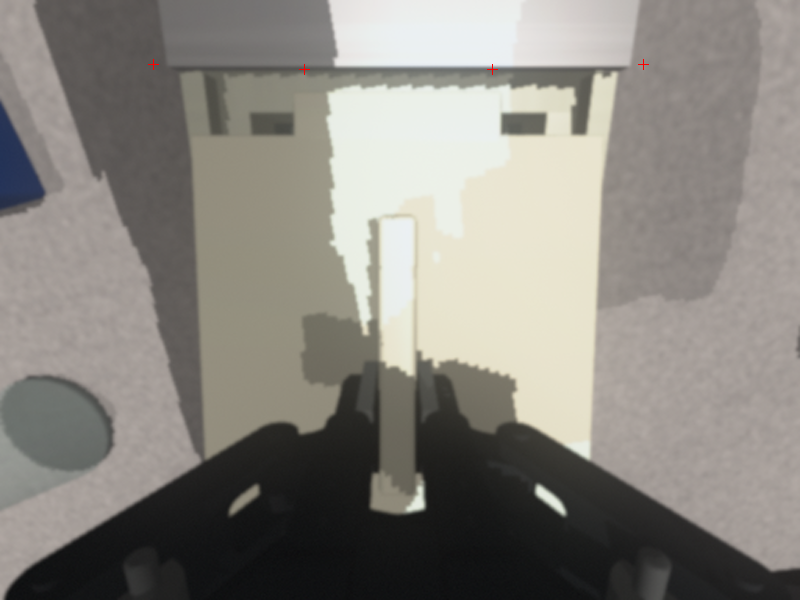

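The wrist view shows the tilted cover centred: plate 193..603 between the guides, tongue tip at row 94, short of the lip edge at row 67. I'll lower it and slide it under the lip.

```bash
echo '{"moves": [[0, 0, 0.008, 0, 0], [0, 0, 0.016, 0, 0], [0, 0, 0.023, 0, 0], [0, 0, 0.028, 0, 0], [0, 0, 0.028, 0, 0]]}' | python3 steer.py; echo '{"moves": [[0.005, 0, 0, 0, 0], [0.01, 0, 0, 0, 0], [0.015, 0, 0, 0, 0], [0.02, 0, 0, 0, 0], [0.02, 0, 0, 0, 0]]}' | python3 steer.py
python3 - <<'E'
from h import *; from rig import env, viewer, monitor
p=json.load(open('pose.json')); sh=p['sh']; t=W(sh,[(.00675,0,.1027)])[0]; togo(env,t,sh[2]+np.pi/2)
s=monitor.sense(); print(s['wrist_force'],s['wrist_torque'])
E
```

```text
t: 13.7
position: [0.6543, -0.0318, 0.1028]
eef_rot: [[-0.989, 0.149, -0.001], [0.149, 0.989, 0.0], [0.001, -0.0, -1.0]]
wrist_force: [-0.0, 0.6, -3.5]
gripper_width: 0.13
finger_force: 63.2
t: 14.2
position: [0.6345, -0.0287, 0.1041]
eef_rot: [[-0.989, 0.149, 0.0], [0.149, 0.989, 0.0], [-0.0, 0.0, -1.0]]
wrist_force: [0.1, -0.2, -3.1]
gripper_width: 0.128
finger_force: 63.2
t 14.2 pos [ 0.6345 -0.0287  0.1041] togo [0.0063 0.0001 0.0014] ya 1.421 q [-0.05  0.54  0.12  1.15  0.    0.1 ] z [ 0.  0. -1.]
turn -0.0
[ 0.09054158 -0.19835899 -3.07163549] [-0.00432806 -0.07497635  0.00274697]
```

```bash
echo '{"moves": [[0.003, 0, 0, 0, 0], [0.006, 0, 0.001, 0, 0], [0.006, 0, 0.001, 0, 0], [0.006, 0, 0.001, 0, 0]]}' | python3 steer.py; echo '{"moves": [[0.002, 0, 0, 0, 0], [0.004, 0, 0, 0, 0], [0.004, 0, 0, 0, 0]]}' | python3 steer.py
python3 - <<'E'
from h import *; from rig import env, viewer, monitor
p=json.load(open('pose.json')); sh=p['sh']; t=W(sh,[(.00675,0,.1027)])[0]; togo(env,t,sh[2]+np.pi/2)
s=monitor.sense(); print(s['wrist_force'],s['wrist_torque'])
uvd=viewer.capture("wrist"); cv2.imwrite("pics/w7.png",cv2.resize(uvd[:,:,::-1],(800,600)))
E
```

```text
t: 14.6
position: [0.6291, -0.0279, 0.1028]
eef_rot: [[-0.989, 0.149, 0.0], [0.149, 0.989, -0.0], [-0.0, -0.0, -1.0]]
wrist_force: [-0.3, -0.4, -4.2]
gripper_width: 0.133
finger_force: 63.2
t: 14.9
position: [0.6262, -0.0275, 0.1035]
eef_rot: [[-0.989, 0.149, 0.003], [0.149, 0.989, -0.0], [-0.003, 0.0, -1.0]]
wrist_force: [5.8, -0.9, -3.2]
gripper_width: 0.13
finger_force: 63.3
t 14.9 pos [ 0.6262 -0.0275  0.1035] togo [-0.002   0.0002  0.0008] ya 1.421 q [-0.04  0.52  0.08  1.13 -0.    0.11] z [ 0.003 -0.    -1.   ]
turn -0.001
[ 5.76772795 -0.87482648 -3.21253083] [-0.26776393 -1.41913756  0.02680385]
```

```bash
echo '{"moves": [[-0.003, 0, 0.002, 0, 0], [-0.0045, 0, 0.007, 0, 0], [-0.006, 0, 0.012, 0, 0], [-0.0075, 0, 0.017, 0, 0], [-0.009, 0, 0.021, 0, 0]]}' | python3 steer.py; echo '{"moves": [[-0.001, 0, 0.003, 0, 0], [-0.002, 0, 0.006, 0, 0], [-0.0028, 0, 0.009, 0, 0], [-0.0035, 0, 0.0115, 0, 0], [-0.0035, 0, 0.0115, 0, 0]]}' | python3 steer.py
python3 - <<'E'
from h import *; from rig import env, viewer, monitor
p=json.load(open('pose.json')); sh=p['sh']; t=W(sh,[(.0172,0,.0708)])[0]; togo(env,t,sh[2]+np.pi/2)
s=monitor.sense(); print(s['wrist_force'],s['wrist_torque'])
E
```

```text
t: 15.45
position: [0.6344, -0.0287, 0.0815]
eef_rot: [[-0.989, 0.149, 0.0], [0.149, 0.989, -0.0], [-0.0, 0.0, -1.0]]
wrist_force: [2.5, -0.6, 3.5]
gripper_width: 0.127
finger_force: 64.0
t: 15.95
position: [0.637, -0.0291, 0.0727]
eef_rot: [[-0.989, 0.149, 0.001], [0.149, 0.989, 0.0], [-0.0, 0.0, -1.0]]
wrist_force: [-17.8, 1.9, 41.0]
gripper_width: 0.13
finger_force: 70.1
t 15.95 pos [ 0.637  -0.0291  0.0727] togo [-0.0016  0.0002  0.0019] ya 1.421 q [-0.05  0.56  0.07  1.08  0.    0.1 ] z [ 0.001  0.    -1.   ]
turn -0.0
[-17.83327179   1.93626783  40.95231899] [0.26349655 3.64246533 0.04509801]
```

```bash
echo '{"moves": [[0, 0, -0.002, 0, 0], [0, 0, -0.002, 0, 0.3], [0, 0, -0.002, 0, 0.3], [0, 0, -0.002, 0, 0.3], [0, 0, -0.002, 0, 0.3]]}' | python3 steer.py; echo '{"moves": [[0, 0, -0.02, 0, 0.3], [0, 0, -0.05, 0, 0.3], [0, 0, -0.08, 0, 0.3], [0, 0, -0.12, 0, 0.3], [0, 0, -0.15, 0, 0.3]]}' | python3 steer.py
python3 - <<'E'
from h import *; from rig import env, viewer, monitor
p=json.load(open('pose.json')); sh=p['sh']
monitor.sense(); im=viewer.capture("top"); cv2.imwrite("pics/top2.png",im[:,:,::-1])
im=viewer.capture("wrist"); cv2.imwrite("pics/w8.png",im[:,:,::-1]); w=wcal(env); s=monitor.sense(); print(s['position'],s['wrist_force'])
g=cv2.GaussianBlur(cv2.cvtColor(im,cv2.COLOR_RGB2GRAY),(3,3),0).astype(float)
# expected seated features, and row/column grey profiles through them
def prof(a,b,n=25):
    q=P(w,W(sh,np.linspace(a,b,n))); return [int(x) for x in cv2.remap(g.astype(np.float32),q[:,0].astype(np.float32)[None],q[:,1].astype(np.float32)[None],1)[0]]
print("across far gap x 70..94",prof((.07,.05,.064),(.094,.05,.064)))
print("left gap y 70..94",prof((.0,.07,.064),(.0,.094,.064)))
print("right gap y -70..-94",prof((.0,-.07,.064),(.0,-.094,.064)))
print("near edge, plate x -94..-70 (y .06)",prof((-.094,.06,.064),(-.07,.06,.064)))
print("fin y -12..12",prof((0,-.012,.102),(0,.012,.102)))
E
```

```text
t: 16.45
position: [0.6374, -0.0292, 0.0719]
eef_rot: [[-0.989, 0.149, -0.001], [0.149, 0.989, 0.0], [0.001, -0.0, -1.0]]
wrist_force: [-0.3, -0.4, 0.1]
gripper_width: 0.301
finger_force: 0.0
t: 16.95
position: [0.6376, -0.0292, 0.2246]
eef_rot: [[-0.989, 0.149, 0.001], [0.149, 0.989, -0.0], [-0.001, 0.0, -1.0]]
wrist_force: [0.7, 0.4, 0.5]
gripper_width: 0.301
finger_force: 0.0
[ 0.63921547 -0.02925779  0.22662714] [ 0.10362397  0.47985029 -0.03266963]
across far gap x 70..94 [235, 235, 235, 234, 232, 229, 226, 222, 219, 214, 203, 184, 162, 139, 123, 118, 122, 138, 162, 185, 204, 215, 219, 221, 220]
left gap y 70..94 [231, 231, 231, 231, 231, 231, 228, 224, 216, 204, 185, 159, 131, 115, 116, 131, 156, 181, 198, 207, 208, 208, 208, 207, 203]
right gap y -70..-94 [147, 147, 147, 147, 146, 146, 145, 143, 137, 128, 114, 102, 94, 88, 87, 92, 101, 114, 122, 126, 128, 129, 128, 128, 126]
near edge, plate x -94..-70 (y .06) [238, 238, 238, 238, 238, 237, 233, 218, 188, 160, 148, 154, 176, 205, 227, 235, 238, 238, 238, 238, 238, 238, 238, 238, 237]
fin y -12..12 [227, 215, 197, 177, 167, 170, 186, 205, 218, 225, 227, 228, 229, 230, 229, 224, 218, 215, 220, 226, 230, 231, 231, 231, 231]
```

All four gaps around the plate sit where they should: sides symmetric at ±83.5 mm, far gap at 85 mm, near gap at -84 mm. I'll probe the far edge with shut fingers to confirm the cover is fully down.

```bash
echo '{"moves": [[-0.02, 0, 0, 0, 0], [-0.05, 0, 0, 0, 0], [-0.05, 0, 0.03, 0, 0], [-0.05, 0, 0.07, 0, 0], [-0.05, 0, 0.11, 0, 0]]}' | python3 steer.py; echo '{"moves": [[0, 0, 0.02, 0, 0], [0, 0, 0.03, 0, 0], [0, 0, 0.036, 0, 0], [0, 0, 0.04, 0, 0], [0, 0, 0.04, 0, 0]]}' | python3 steer.py
python3 - <<'E'
from h import *; from rig import env, viewer, monitor
p=json.load(open('pose.json')); sh=p['sh']; togo(env,W(sh,[(.068,0,.064)])[0]); print(monitor.sense()['wrist_force'])
E
```

```text
t: 17.55
position: [0.687, -0.0367, 0.1101]
eef_rot: [[-0.989, 0.149, 0.0], [0.149, 0.989, 0.0], [0.0, 0.0, -1.0]]
wrist_force: [0.6, -0.8, -0.8]
gripper_width: 0.002
finger_force: 0.0
t: 18.05
position: [0.6874, -0.0367, 0.0728]
eef_rot: [[-0.989, 0.149, 0.001], [0.149, 0.989, -0.0], [-0.001, 0.0, -1.0]]
wrist_force: [-0.0, -0.7, 0.4]
gripper_width: -0.003
finger_force: 0.0
t 18.05 pos [ 0.6874 -0.0367  0.0728] togo [-0.0014  0.0002  0.0088] ya 1.421 q [-0.05  0.67  0.26  1.16 -0.    0.1 ] z [ 0.001 -0.    -1.   ]
[-0.03372244 -0.6607696   0.39995201]
```

```bash
echo '{"moves": [[0, 0, 0.003, 0, 0], [0, 0, 0.006, 0, 0], [0, 0, 0.0075, 0, 0], [0, 0, 0.0075, 0, 0]]}' | python3 steer.py; echo '{"moves": [[0, 0, 0.0015, 0, 0], [0, 0, 0.003, 0, 0], [0, 0, 0.003, 0, 0]]}' | python3 steer.py
```

```text
t: 18.45
position: [0.6869, -0.0366, 0.0647]
eef_rot: [[-0.989, 0.149, -0.0], [0.149, 0.989, 0.0], [0.0, -0.0, -1.0]]
wrist_force: [-0.2, 0.1, -0.3]
gripper_width: 0.002
finger_force: 0.0
t: 18.75
position: [0.6872, -0.0367, 0.064]
eef_rot: [[-0.989, 0.149, 0.002], [0.149, 0.989, -0.0], [-0.002, 0.0, -1.0]]
wrist_force: [-11.6, 0.6, 24.7]
gripper_width: 0.001
finger_force: 12.5
```

The fingers touched at z = 0.064 m, which is exactly the height of a seated plate's top. I'll retreat and hand in.

```bash
echo '{"moves": [[0, 0, -0.02, 0, 0], [0, 0, -0.06, 0, 0], [0, 0, -0.1, 0, 0], [0, 0, -0.14, 0, 0], [0, 0, -0.16, 0, 0]]}' | python3 steer.py; echo '{"moves": [[0, 0, 0, 0, 0], [0, 0, 0, 0, 0], [0, 0, 0, 0, 0], [0, 0, 0, 0, 0]]}' | python3 steer.py
python3 - <<'E'
from rig import env, viewer, monitor
print(env.close_job())
E
```

```text
t: 19.25
position: [0.6878, -0.0367, 0.2259]
eef_rot: [[-0.989, 0.149, 0.004], [0.149, 0.989, -0.0], [-0.004, 0.0, -1.0]]
wrist_force: [0.6, 0.4, 0.3]
gripper_width: -0.001
finger_force: 0.0
t: 19.65
position: [0.6865, -0.0366, 0.2206]
eef_rot: [[-0.989, 0.149, -0.002], [0.149, 0.989, 0.0], [0.002, -0.0, -1.0]]
wrist_force: [-0.0, -0.2, 0.2]
gripper_width: -0.001
finger_force: 0.0
the job is handed in; nothing more can be done
None
```

The job is handed in at about 20 s (no verdict was printed): I turned the knob to its off stop, hooked the cover under the rail while tilted, and seated it flat (a fingertip probe found its top at the seated 64 mm), then released it, and I touched none of the other things on the bench.

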